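# Unlock the specimen clamp: draw the lock pin and park it in the notch

### The arm

A 7-joint arm with a two-finger parallel gripper is mounted at the origin on the work surface; the furniture and walls round the work are solid. World frame = base frame: x ahead of the robot, y to its left, z up, the work surface at z = 0. Lengths are in m, angles in rad, forces in N, time in s.
With the tool pointing down it reaches from about 0.425 to 0.95 m from the base axis. Payload 4.7 kg.
Tool frame: the origin (TCP) lies at the very end of the fingers, on their centre line; the grasp point (between the pads) lies 19 mm behind it; z points along the fingers, y is the line along which they close (so a half turn about z gives the same grasp; the last joint's range is limited). The gripper opens to 87 mm and grips with 3 to 60 N. Pads are 19 mm wide; open, the fingers measure 117 mm over their backs; the gripper's body (75 mm by 190 mm) begins 51 mm behind the grasp point.
Start: joints at [-1.334, 0.469, -0.049, 1.532, 0.024, 1.141, -0.082], TCP at [0.177, 0.651, 0.223] pointing down, gripper open.
Joint ranges: [-2.59, 2.59], [-0.33, 1.99], [-1.39, 1.29], [0.1, 2.45], [-1.04, 4.18], [0.21, 1.99], [-2.66, 2.66]. Speed limits (rad/s): [2.57, 2.57, 3.14, 3.14, 3.14, 3.14, 3.14].

### API

Orientations are given as a unit quaternion [x, y, z, w].
In Python, from cell import monitor, vision, job gives the robot as it stands. The module is installed in compiled form; this text tells all that it offers.
- The arm moves only by the tool arm_command, never from a script. Its argument "steps" is a list of rows, each a list of 5 numbers: the opening, from 0 (shut) to 1 (fully open), then the shift along the tool's x, y, z in units of 40 mm (1.0 is 40 mm), then the turn about the tool's z in degrees. A call has 1 to 5 rows; each row is the pose to reach, as a shift and turn from the pose commanded when the call began, along the tool's axes at that moment; what a row does not reach only later rows make up. A row lasts 1/10 s, in which the tool goes at most 50 mm and 8.59 degrees, less where a joint would pass 70% of its speed; a pose out of reach is approached as far as the arm can. A call with a gripper value outside its range is refused whole. The fingers move at their own pace and stop on an object; "force" is the grip in N (left out, the last holds). Time passes only in rows, so rows that repeat a pose let the fingers close. It gives the time, the measured TCP pose, the force, the opening and the grip force at its end, in the units of the state.
- monitor.sense(): the state, without advancing time (a new reading comes with each control period).
- vision.grab_frame(name): name is "scene" or "top" or "wrist"; returns the picture (400x640x3 uint8, red, green, blue); there is no depth.
- vision.calibration(name): a dict with "camera_matrix" (3x3 intrinsics, pixels), "R" (3x3) and "t" (3): a world point X has camera coordinates R X + t. Camera axes: x right, y down, z forward; pixel columns grow to the right and rows downward; lengths in m; the calibration is good to about 2 mm. A picture is of the moment at which its call begins: read the wrist's pose just before it. calibration takes no time and is no camera call; for the wrist camera it gives the pose at the moment of the call.
- job.finish_job(): hands the job in; it is judged then, once.
The state is a dict: "time_s": time; "qpos": joint angles; "joint_vel": joint speeds; "tau": joint torques, N m; "position": TCP position; "tool_rot": TCP orientation; "wrist_force": force on the tool from outside, world axes, zero at the start; "moment": the same for the moment, N m; "width": opening from 0.0 (shut) to 1.0 (fully open); "finger_force": force on a finger pad.
Only numpy, scipy, OpenCV 4.12 (cv2) and the standard library are available. Lean on these libraries where they do the work, as an engineer would, in place of code of your own. Each camera call takes 0.05 s, during which the arm holds its last target. There are 200 camera calls.

### The job

Unlock the strap of the specimen-holder clamp: draw the lock pin, the one with the round upright knob, straight up out of its bore and park it in the open notch of the bracket on the clamp's front, so that it hangs there upright with its collar resting flat on the bracket. Leave the T-handled pivot pin fully home in its own bore, and do not knock the loose things on the bench about.

Things in the scene. Friction and masses are not known exactly. Their poses are not given: they have to be found in the camera images.
- lock_pin_knob (a point): The lock pin: a round black upright knob (24 mm diameter, 36 mm tall) on a steel collar (42 mm diameter, 5 mm thick), under it a steel shank (10 mm diameter, 35 mm long). The point is the middle of the knob's height, on the pin's axis, 23 mm above the collar's underside and 58 mm above the shank's tip; z is up along the pin. Loose, 0.07 to 0.14 kg, round about z. It stands in the left or the right bore of the clamp, with its collar on the strap; bore 15 mm diameter.
- pivot_pin_bar (a point): The pivot pin, in the other bore: same collar and shank, but a T-handle: a thin stem with a level black cross-bar (11 mm diameter, 56 mm long, along y). The point is the middle of the bar, 35 mm above the collar's underside. Stays where it is.
- fixture: The specimen-holder clamp, fixed: grey base plate (116 x 156 x 8 mm), a disc with two mounts, and across it, along y, a steel strap on two posts, top 52 mm above the bench. Origin: bench height under the strap's middle; x from notch bracket to back, y to the strap's left end. Bores at y = +52 and -52 mm. To its left stand a press, 260 mm tall, and a drawer cabinet, 200 mm tall: cross well above.
- notch (a point): The middle of the notch, at the level of the bracket's top face (52 mm above the bench, same as the strap): 74 mm in front (-x) of the strap's middle. Axes as the clamp's. The notch is a straight U slot, 24 mm wide (y) and 40 mm long (x), open above, below and at its front (-x) end, between two prongs 16 mm wide and 8 mm thick. The pin's shank goes down into it from above (or in from the front); 44 mm of free depth below the top face.
- loupe: Loose bystander: a pale grey loupe, 40 mm diameter, 36 mm tall; origin at its underside.
- spare_mount: Loose bystander: a round resin specimen mount, 38 mm diameter, 18 mm tall; origin at its underside.
- hex_key: Loose bystander: a black hex key, 28 x 84 x 6 mm, lying flat; origin at its underside.
- tape_roll: Loose bystander: a roll of tape, 80 mm diameter, 18 mm tall, lying flat; origin at its underside.

How it is judged:
On the way:
1. the lock pin is drawn right out of its bore (knob's middle 58 mm or more above the strap's top) (z of lock_pin_knob in the frame of notch above 0.058 m), for 0.1 s.
At the end, for the whole second after the job is handed in: The lock pin hangs in the notch: its axis within 18 mm of the notch's middle along the slot and 10 mm across, its collar on the bracket's top (knob's middle 19 to 27 mm above it), upright within 0.15 rad, at rest; the pivot pin is still home (bar's middle less than 40 mm above the strap's top) (x of lock_pin_knob in the frame of notch between -0.018 and 0.018 m and y of lock_pin_knob in the frame of notch between -0.01 and 0.01 m and z of lock_pin_knob in the frame of notch between 0.019 and 0.027 m and angle between lock_pin_knob's own z axis and vertical below 0.15 rad and linear speed of lock_pin below 0.02 m/s and z of pivot_pin_bar in the frame of notch below 0.04 m); the robot touches nothing.
It fails at once if the pivot pin is drawn (moved more than 20 mm) (distance of pivot_pin_bar from where it was at the start of the episode above 0.02 m).
It fails at once if loupe is knocked away (distance of loupe from where it was at the start of the episode above 0.03 m).
It fails at once if spare mount is knocked away (distance of spare_mount from where it was at the start of the episode above 0.03 m).
It fails at once if hex key is knocked away (distance of hex_key from where it was at the start of the episode above 0.03 m).
It fails at once if tape roll is knocked away (distance of tape_roll from where it was at the start of the episode above 0.03 m).
It also fails if it takes over 40 s, if anything falls off the work surface, if the arm or the gripper's body presses on something with over 40 N, if the wrist force passes 120 N, or if a joint passes its speed limit or range.

## Working session

There is one attempt and no reset: what is moved stays moved. The work goes in short steps, Python scripts to look and compute and a tool call to move; the robot and the scene stay as the last step left them, time stands still between calls to the robot, and variables do not carry over. Pictures are saved under pics/ and viewed, at most 10 in all, crops included, and the job is handed in when it is done.

Besides the shell and the picture viewer there is one more tool, called after "Emit:" as a command line: name --pt "numbers of a row" for each row, then --argument value for the rest. arm_command: Moves the arm, as the interface text tells. Its arguments: {"type":"object","properties":{"steps":{"type":"array","items":{"type":"array","items":{"type":"number"}}},"force":{"type":"number"}},"required":["steps"]}

```bash
mkdir -p pics; python3 - <<'E'
from cell import monitor, vision
import cv2,numpy as np
s=monitor.sense();print(s)
for n in ("scene","top"):
    cv2.imwrite(f"pics/{n}0.png",vision.grab_frame(n)[:,:,::-1]);c=vision.calibration(n);print(n,c)
E
```

```text
{'time_s': 0.0, 'qpos': array([-1.33387004,  0.46943492, -0.04859302,  1.53365083,  0.02408392,
        1.14102702, -0.08228045]), 'joint_vel': array([ 8.19567040e-04, -3.32428337e-04, -7.98797352e-05, -5.79022559e-04,
       -4.45153200e-04, -3.01772928e-04, -1.45372944e-03]), 'tau': array([-1.84535866e-04, -5.07974160e+01, -8.08210694e-02, -2.36160904e+01,
       -6.14629174e-02,  3.78152600e-02,  1.66181408e-04]), 'position': array([0.17715876, 0.65072599, 0.22152208]), 'tool_rot': array([ 1.32501368e-01,  9.91182350e-01, -9.62442714e-04, -9.97077607e-05]), 'wrist_force': array([ 0.74742872, -0.7732328 , -0.13898441]), 'moment': array([-0.03561503, -0.00423159, -0.05106397]), 'finger_force': 0.0, 'width': 1.004510262113701}
scene {'camera_matrix': array([[422.86618089,   0.        , 309.73770675],
       [  0.        , 422.86618089, 199.11355592],
       [  0.        ,   0.        ,   1.        ]]), 'R': array([[ 0.59821152, -0.8010528 , -0.02138659],
       [-0.4549404 , -0.31752863, -0.83198846],
       [ 0.65967583,  0.50743471, -0.55438057]]), 't': array([-0.32680836,  0.23810267,  0.94159351])}
top {'camera_matrix': array([[406.7176991 ,   0.        , 322.26504838],
       [  0.        , 406.7176991 , 202.82302805],
       [  0.        ,   0.        ,   1.        ]]), 'R': array([[ 1.49276005e-02, -9.99884288e-01,  2.92867186e-03],
       [-9.90224592e-01, -1.51895026e-02, -1.38652578e-01],
       [ 1.38681019e-01, -8.30292611e-04, -9.90336754e-01]]), 't': array([-0.11347995,  0.45569029,  1.01631361])}
```

View pics/scene0.png

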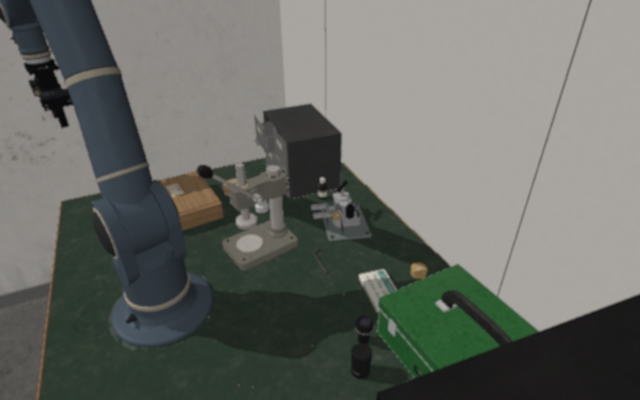

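View pics/top0.png

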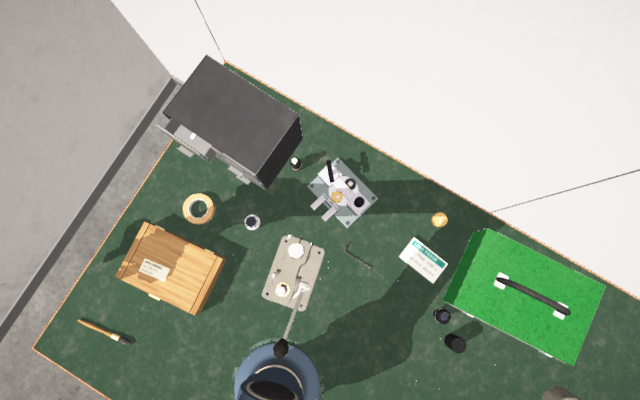

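The overview shows the clamp at top (342,192) and scene (342,212), between the press and the back wall. I'll enlarge both.

```bash
python3 - <<'E'
import cv2,numpy as np
a=cv2.imread("pics/top0.png")[145:240,290:395];b=cv2.imread("pics/scene0.png")[165:250,295:380]
a=cv2.resize(a,(420,380),interpolation=cv2.INTER_CUBIC);b=cv2.resize(b,(380,380),interpolation=cv2.INTER_CUBIC)
cv2.imwrite("pics/z0.png",np.hstack([a,b]))
E
```

```text
(no output)
```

View pics/z0.png

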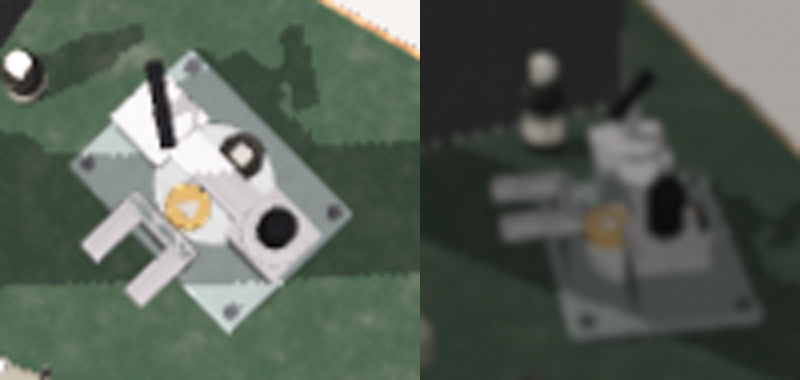

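The left zoom (top view, x4) shows the knob top at (277,228), T-bar middle (161,104), prong tips about (96,250) and (141,293), and the notch's inner end at about (148,225). The lock pin is in the near-right bore and the notch opens to the lower left.

```bash
cat > h.py <<'E'
import numpy as np
from cell import monitor, vision
from scipy.spatial.transform import Rotation as Ro
def ray(n,uv,z,c=None):
    c=c or vision.calibration(n);R,t=c["R"],c["t"]
    d=R.T@np.linalg.solve(c["camera_matrix"],[*uv,1]);o=-R.T@t
    return o+d*(z-o[2])/d[2]
def px(n,X,c=None):
    c=c or vision.calibration(n);p=c["camera_matrix"]@(c["R"]@np.array(X)+c["t"]);return p[:2]/p[2]
def fix(K,yaw): # knob xy, yaw -> notch (knob at right bore)
    r=np.array([[np.cos(yaw),-np.sin(yaw)],[np.sin(yaw),np.cos(yaw)]])
    o=np.array(K)+r@[0,.052]; return o,o+r@[-.074,0]
def move(target,yaw):
    "units for row: shift in tool axes/40mm and turn; yaw = world direction of closing line (mod pi)"
    s=monitor.sense();r=Ro.from_quat(s["tool_rot"]);m=r.as_matrix()
    d=m.T@(np.array(target)-s["position"])/.04
    y=m[:,1];a=yaw-np.arctan2(y[1],y[0]);a=(a+np.pi/2)%np.pi-np.pi/2
    return d.round(3),np.degrees(-a).round(1),s["position"].round(4),s["qpos"].round(2),s["time_s"]
E
python3 - <<'E'
from h import *
f=lambda x,y:(290+(x+.5)/4-.5,145+(y+.5)/4-.5)
K=ray("top",f(277,228),.093);P=ray("top",f(161,104),.087+.005)
print(K,P,np.linalg.norm((K-P)[:2]));yaw=np.arctan2(*(P-K)[1::-1])-np.pi/2
print(np.degrees(yaw),fix(K[:2],yaw))
for q in [(193,67),(335,212),(231,312),(87,163)]:print(ray("top",f(*q),.01))
for q in [(96,250),(141,293),(148,225)]:print(ray("top",f(*q),.052))
g=lambda x,y:(295+(x-420+.5)/4.47-.5,165+(y+.5)/4.47-.5)
print(ray("scene",g(665,207),.075))
print(move([K[0],K[1],.25],yaw))
E
```

```text
[ 0.45309971 -0.19532847  0.093     ] [ 0.52905027 -0.12401326  0.092     ] 0.10418419952091788
-46.80285387688636 (array([ 0.49100785, -0.15973391]), array([ 0.44035405, -0.10578771]))
[ 0.57279936 -0.14659691  0.01      ]
[ 0.47633245 -0.24116439  0.01      ]
[ 0.40916239 -0.17300873  0.01      ]
[ 0.50661818 -0.07706699  0.01      ]
[ 0.44324706 -0.08491761  0.052     ]
[ 0.41643092 -0.11368703  0.052     ]
[ 0.45968576 -0.11750636  0.052     ]
[ 0.4567443  -0.19786261  0.075     ]
(array([-12.212, -18.599,  -0.677]), np.float64(-58.4), array([0.1772, 0.6508, 0.2216]), array([-1.33,  0.47, -0.05,  1.53,  0.02,  1.14, -0.08]), 0.1)
```

```bash
python3 - <<'E'
from h import *
for n,q,z in [("cab corner",(270,186),.2),("cab corner",(300,115),.2),("press post",(300,288),.26),("press base corner",(325,248),.02),("press base back-left",(287,234),.02),("press head",(297,250),.1),("tape",(198,208),.018),("spare",(252,222),.02),("loupe?",(296,162),.04)]: print(n,ray("top",q,z).round(3))
for W in ([.45,.4,.36],[.453,-.195,.36]):print(move(W,np.radians(-46+90)),move(W,np.radians(-46))[1])
E
```

```text
cab corner [0.469 0.008 0.2  ]
cab corner [ 0.631 -0.054  0.2  ]
press post [ 0.257 -0.065  0.26 ]
press base corner [ 0.342 -0.115  0.02 ]
press base back-left [ 0.376 -0.017  0.02 ]
press head [ 0.334 -0.048  0.1  ]
tape [0.441 0.217 0.018]
spare [0.406 0.075 0.02 ]
loupe? [ 0.562 -0.037  0.04 ]
(array([-8.228, -4.264, -3.452]), np.float64(30.8), array([0.1772, 0.6508, 0.2216]), array([-1.33,  0.47, -0.05,  1.53,  0.02,  1.14, -0.08]), 0.1) -59.2
(array([-12.208, -18.597,  -3.427]), np.float64(30.8), array([0.1772, 0.6508, 0.2216]), array([-1.33,  0.47, -0.05,  1.53,  0.02,  1.14, -0.08]), 0.1) -59.2
```

Emit:
arm_command --pt "1 0 0 -1.2 0" --pt "1 0 0 -2.4 0" --pt "1 -0.8 -0.4 -3.4 8" --pt "1 -2 -1 -3.5 16" --pt "1 -3.1 -1.6 -3.5 24" --force 30

```text
time_s: 0.6
position: [0.2761, 0.5614, 0.3643]
tool_rot: [0.337, 0.941, 0.002, 0.0]
wrist_force: [1.0, -0.1, -0.6]
width: 0.993
finger_force: 0.0
```

```bash
python3 -c "
from h import *
for W in ([.45,.4,.36],[.47,.2,.36],[.453,-.195,.36]):print(move(W,np.radians(30)))"
```

```text
(array([-5.921, -0.355,  0.099]), np.float64(20.6), array([0.2761, 0.5614, 0.3643]), array([-1.23,  0.3 ,  0.07,  1.46, -0.02,  1.38, -0.28]), 0.6)
(array([-9.484, -3.898,  0.083]), np.float64(20.6), array([0.2761, 0.5614, 0.3643]), array([-1.23,  0.3 ,  0.07,  1.46, -0.02,  1.38, -0.28]), 0.6)
(array([-15.43 , -11.794,   0.049]), np.float64(20.6), array([0.2761, 0.5614, 0.3643]), array([-1.23,  0.3 ,  0.07,  1.46, -0.02,  1.38, -0.28]), 0.6)
```

Emit:
arm_command --pt "1 -1.2 0 0 5" --pt "1 -2.4 -0.1 0 10" --pt "1 -3.5 -0.4 0 15" --pt "1 -4.7 -0.8 0 20" --pt "1 -5.8 -1.3 0 20.6"

```text
time_s: 1.1
position: [0.4233, 0.3725, 0.3618]
tool_rot: [0.5, 0.866, -0.0, 0.0]
wrist_force: [0.8, -0.5, -0.6]
width: 1.0
finger_force: 0.0
```

```bash
python3 -c "
from h import *
for W in ([.47,.2,.36],[.453,-.195,.36]):print(move(W,np.radians(30)))"
```

```text
(array([-4.318, -1.148,  0.049]), np.float64(0.0), array([0.4233, 0.3725, 0.3618]), array([-0.99,  0.19,  0.23,  1.61, -0.05,  1.34, -0.23]), 1.1)
(array([-12.653,  -6.46 ,   0.057]), np.float64(0.0), array([0.4233, 0.3725, 0.3618]), array([-0.99,  0.19,  0.23,  1.61, -0.05,  1.34, -0.23]), 1.1)
```

Emit:
arm_command --pt "1 -1.1 -0.5 0 0" --pt "1 -2.1 -1.0 0 0" --pt "1 -3.2 -1.5 0 0" --pt "1 -4.3 -2.1 0 0" --pt "1 -5.3 -2.7 0 0"

```text
time_s: 1.6
position: [0.435, 0.1344, 0.3621]
tool_rot: [0.499, 0.867, -0.0, -0.0]
wrist_force: [0.6, 0.2, -0.1]
width: 1.005
finger_force: 0.0
```

Emit:
arm_command --pt "1 -1.1 -0.5 0 0" --pt "1 -2.1 -1.0 0 0" --pt "1 -3.2 -1.5 0 0" --pt "1 -4.3 -2.1 0 0" --pt "1 -5.2 -2.7 0 0"

```text
time_s: 2.1
position: [0.446, -0.0998, 0.3623]
tool_rot: [0.499, 0.866, 0.0, 0.0]
wrist_force: [1.0, 0.4, -0.8]
width: 0.998
finger_force: 0.0
```

```bash
python3 -c "
from h import *
import cv2
print(move([.453,-.195,.36],np.radians(30)))
c=vision.calibration('wrist');print(-c['R'].T@c['t'])
cv2.imwrite('pics/w1.png',vision.grab_frame('wrist')[:,:,::-1])
print(px('wrist',[.453,-.195,.093],c),px('wrist',[.44,-.106,.052],c))"
```

```text
(array([-2.147, -1.042,  0.058]), np.float64(0.1), array([ 0.446 , -0.0998,  0.3623]), array([-0.54, -0.03,  0.66,  1.84,  0.02,  1.32,  0.64]), 2.1)
[ 0.40510614 -0.02977302  0.52474417]
[292.59143663 216.21976773] [314.35864399 157.89683705]
```

View pics/w1.png

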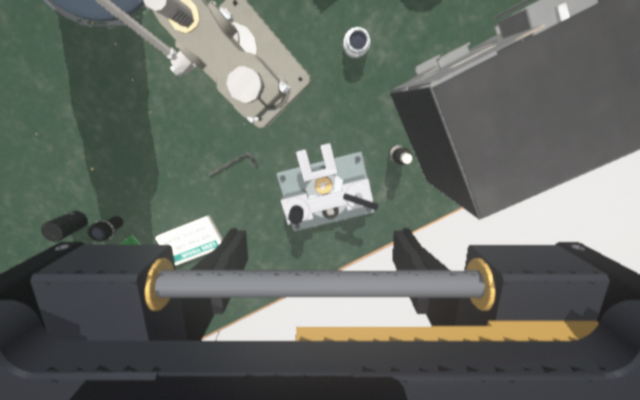

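The wrist view shows the knob near (296,213), the T-bar at (360,201), and the notch between prongs at about (316,163). The furniture is well clear. I'll enlarge to refine the estimate.

```bash
python3 -c "
import cv2
a=cv2.imread('pics/w1.png')[135:235,260:390];cv2.imwrite('pics/z1.png',cv2.resize(a,None,fx=6,fy=6,interpolation=cv2.INTER_CUBIC))"
```

```text
(no output)
```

View pics/z1.png

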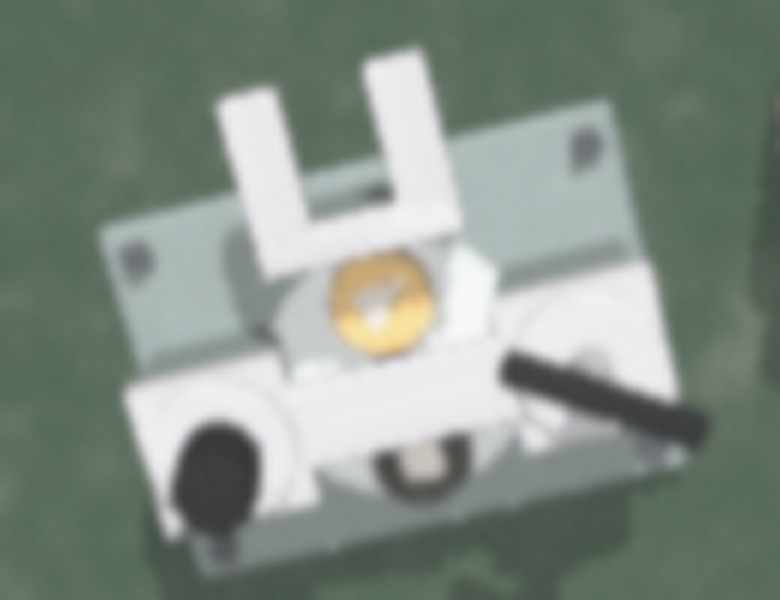

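```bash
python3 - <<'E'
from h import *
c=vision.calibration('wrist')
f=lambda x,y:(260+(x+.5)/6-.5,135+(y+.5)/6-.5)
R=lambda q,z:ray('wrist',f(*q),z,c)
K=R((214,487),.093);ce,oe=R((351,209),.052),R((320,76),.052);P=R((606,398),.087)
print("K",K,"slot",ce,oe,np.linalg.norm(ce-oe),"mid",(ce+oe)/2,"P",P,np.linalg.norm((K-P)[:2]))
d=ce-oe;print("yaw slot",np.degrees(np.arctan2(d[1],d[0])),"strap",np.degrees(np.arctan2(*(P-K)[1::-1]))-90)
print(fix(K[:2],np.radians(-46)))
for W in ([K[0],K[1],.16],[K[0],K[1],.064]):print(move(W,np.radians(30)))
E
```

```text
K [ 0.45388811 -0.20162566  0.093     ] slot [ 0.45298493 -0.12853519  0.052     ] [ 0.42838371 -0.10145566  0.052     ] 0.03658580191974162 mid [ 0.44068432 -0.11499543  0.052     ] P [ 0.53079777 -0.13267633  0.087     ] 0.10329137010098376
yaw slot -47.74546801419381 strap -48.12385013898528
(array([ 0.49129377, -0.16550342]), array([ 0.43988906, -0.11227228]))
(array([-2.14 , -0.944,  5.076]), np.float64(-0.5), array([ 0.4446, -0.1078,  0.3627]), array([-0.53, -0.03,  0.67,  1.84,  0.02,  1.32,  0.64]), 2.15)
(array([-2.132, -0.941,  7.476]), np.float64(-0.5), array([ 0.4446, -0.1078,  0.3627]), array([-0.53, -0.03,  0.67,  1.84,  0.02,  1.32,  0.64]), 2.15)
```

Emit:
arm_command --pt "1 -1.0 -0.4 0.5 0" --pt "1 -2.0 -0.84 1.4 0" --pt "1 -2.0 -0.84 2.6 0" --pt "1 -2.0 -0.84 3.8 0" --pt "1 -2.0 -0.84 4.6 0"

```text
time_s: 2.65
position: [0.4556, -0.1826, 0.1751]
tool_rot: [0.499, 0.866, -0.001, -0.002]
wrist_force: [0.7, 0.5, -1.0]
width: 1.0
finger_force: 0.0
```

Emit:
arm_command --pt "1 0 0 0 0" --pt "1 0 0 0 0"

```text
time_s: 2.85
position: [0.458, -0.1833, 0.1789]
tool_rot: [0.499, 0.867, -0.0, -0.0]
wrist_force: [0.7, -0.7, 0.8]
width: 0.998
finger_force: 0.0
```

```bash
python3 - <<'E'
from h import *
import cv2
print(monitor.sense()["joint_vel"].round(3))
c=vision.calibration('wrist')
im=vision.grab_frame('wrist')[:,:,::-1].copy();cv2.imwrite('pics/w2.png',im)
np.savez('c2.npz',**c)
for W in ([.4545,-.1945,.16],[.4545,-.1945,.064]):print(move(W,np.radians(30)))
print(px('wrist',[.4545,-.1945,.093],c),px('wrist',[.441,-.1065,.052],c))
E
```

```text
[-0.008 -0.035  0.011 -0.039 -0.    -0.003  0.002]
(array([-0.182, -0.233,  0.498]), np.float64(0.2), array([ 0.4588, -0.1835,  0.1799]), array([-0.34,  0.26,  0.76,  2.04, -0.23,  0.92,  1.07]), 2.9)
(array([-0.178, -0.237,  2.898]), np.float64(0.2), array([ 0.4588, -0.1835,  0.1799]), array([-0.34,  0.26,  0.76,  2.04, -0.23,  0.92,  1.07]), 2.9)
[309.98138542 208.79605859] [345.45672643 110.04140753]
```

View pics/w2.png

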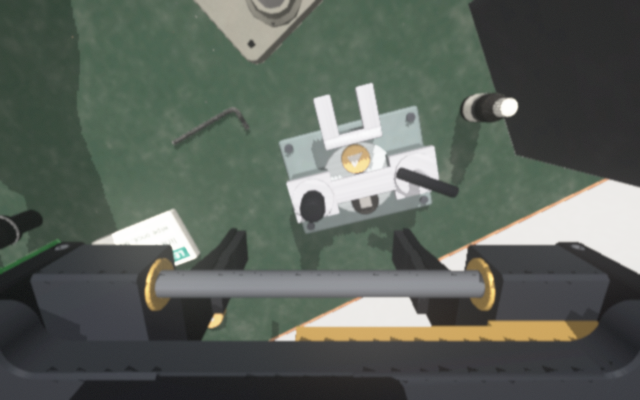

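The wrist view shows the knob at (312,207), prong tips at about (325,97) and (367,87), and nothing in the fingers' way. I'll take one enlarged crop of the knob and slot.

```bash
python3 -c "
import cv2
a=cv2.imread('pics/w2.png')[78:236,280:440];cv2.imwrite('pics/z2.png',cv2.resize(a[:146],None,fx=4,fy=4,interpolation=cv2.INTER_CUBIC))"
```

```text
(no output)
```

View pics/z2.png

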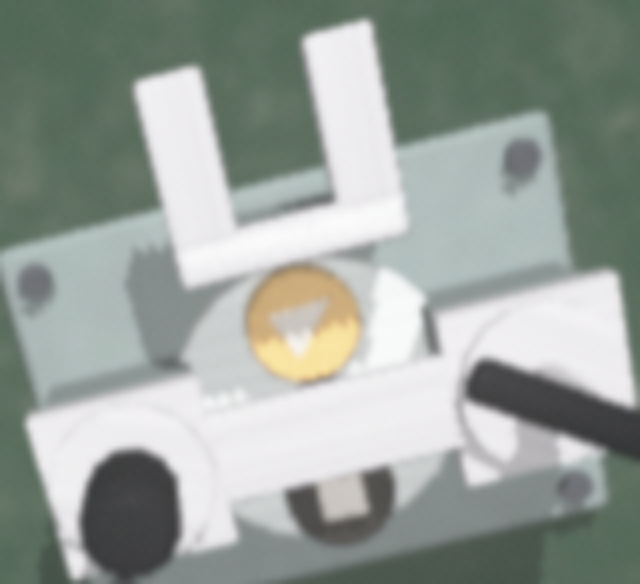

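```bash
python3 - <<'E'
from h import *
c=dict(np.load('c2.npz'))
f=lambda x,y:(280+(x+.5)/4-.5,78+(y+.5)/4-.5)
R=lambda q,z:ray('wrist',f(*q),z,c)
K=R((129,526),.093);C=R((133,487),.057);ce,oe=R((284,213),.052),R((252,52),.052)
print("K",K,C,"slot",ce,oe,np.linalg.norm(ce-oe),"mid",(ce+oe)/2)
d=ce-oe;print("yaw",np.degrees(np.arctan2(d[1],d[0])))
print(fix(((K+C)/2)[:2],np.radians(-46.5)))
k=(K+C)/2
for W in ([k[0],k[1],.16],[k[0],k[1],.064]):print(move(W,np.radians(30)))
E
```

```text
K [ 0.45609559 -0.19392854  0.093     ] [ 0.45748778 -0.19613963  0.057     ] slot [ 0.45522825 -0.12024834  0.052     ] [ 0.4298041 -0.0932539  0.052    ] 0.03708217359007989 mid [ 0.44251618 -0.10675112  0.052     ]
yaw -46.71587344190307
(array([ 0.49451115, -0.15923965]), array([ 0.44357291, -0.10556194]))
(array([-0.222, -0.19 ,  0.498]), np.float64(0.2), array([ 0.4588, -0.1835,  0.1799]), array([-0.34,  0.26,  0.76,  2.04, -0.23,  0.92,  1.07]), 2.9)
(array([-0.218, -0.194,  2.898]), np.float64(0.2), array([ 0.4588, -0.1835,  0.1799]), array([-0.34,  0.26,  0.76,  2.04, -0.23,  0.92,  1.07]), 2.9)
```

Emit:
arm_command --pt "0.7 -0.22 -0.19 0.3 0" --pt "0.7 -0.22 -0.19 0.9 0" --pt "0.7 -0.22 -0.19 1.5 0" --pt "0.7 -0.22 -0.19 2.0 0" --pt "0.7 -0.22 -0.19 2.0 0"

```text
time_s: 3.4
position: [0.4558, -0.1941, 0.0986]
tool_rot: [0.498, 0.867, 0.0, -0.0]
wrist_force: [-0.1, 0.4, -0.4]
width: 0.716
finger_force: 0.0
```

```bash
python3 -c "
from h import *
print(move([.4568,-.195,.064],np.radians(30)))"
```

```text
(array([-0.031,  0.01 ,  0.865]), np.float64(0.2), array([ 0.4558, -0.1941,  0.0986]), array([-0.23,  0.4 ,  0.68,  2.1 , -0.36,  0.76,  1.21]), 3.4)
```

Emit:
arm_command --pt "0.7 -0.03 0.01 0.4 0" --pt "0.7 -0.03 0.01 0.8 0" --pt "0.7 -0.03 0.01 0.85 0" --pt "0.7 -0.03 0.01 0.85 0"

```text
time_s: 3.8
position: [0.4577, -0.1957, 0.066]
tool_rot: [0.499, 0.867, 0.001, 0.001]
wrist_force: [-0.2, 0.4, -0.5]
width: 0.703
finger_force: 0.0
```

Emit:
arm_command --pt "0.3 0 0 0 0" --pt "0.25 0 0 0 0" --pt "0.2 0 0 0 0" --pt "0.2 0 0 0 0" --pt "0.2 0 0 0 0" --force 25

```text
time_s: 4.3
position: [0.4565, -0.1954, 0.0645]
tool_rot: [0.499, 0.867, 0.0, 0.0]
wrist_force: [0.5, -0.8, -0.4]
width: 0.33
finger_force: 0.0
```

Emit:
arm_command --pt "0.1 0 0 0 0" --pt "0.1 0 0 0 0" --pt "0.1 0 0 0 0" --force 25

```text
time_s: 4.6
position: [0.4566, -0.1954, 0.0645]
tool_rot: [0.499, 0.867, 0.0, 0.0]
wrist_force: [-0.1, -0.3, 1.8]
width: 0.268
finger_force: 25.0
```

Emit:
arm_command --pt "0.1 0 0 -0.2 0" --pt "0.1 0 0 -0.5 0" --pt "0.1 0 0 -0.9 0" --pt "0.1 0 0 -1.3 0" --pt "0.1 0 0 -1.5 0"

```text
time_s: 5.1
position: [0.4572, -0.1959, 0.1263]
tool_rot: [0.499, 0.867, 0.0, 0.001]
wrist_force: [0.4, 0.2, -0.9]
width: 0.267
finger_force: 25.0
```

Emit:
arm_command --pt "0.1 0 0 0 0" --pt "0.1 0 0 0 0"

```text
time_s: 5.3
position: [0.4563, -0.1951, 0.1244]
tool_rot: [0.499, 0.867, 0.0, -0.0]
wrist_force: [-0.3, 0.5, -1.2]
width: 0.27
finger_force: 25.0
```

```bash
python3 - <<'E'
from h import *
import cv2
c=vision.calibration('wrist');np.savez('c3.npz',**c)
im=vision.grab_frame('wrist')[:,:,::-1];s=vision.grab_frame('scene')[165:250,295:380,::-1]
cv2.imwrite('pics/w3.png',np.hstack([cv2.resize(im[50:300,170:470],(480,400)),cv2.resize(s,(320,400),interpolation=cv2.INTER_CUBIC)]))
p=monitor.sense()["position"];print(p)
print(move([p[0]-.0133,p[1]+.0894,p[2]],np.radians(30)))
print(move([.443,-.1063,p[2]],np.radians(30)))
E
```

```text
[ 0.45596695 -0.19511205  0.12382327]
(array([2.099e+00, 8.360e-01, 1.000e-03]), np.float64(0.2), array([ 0.456 , -0.1951,  0.1238]), array([-0.26,  0.36,  0.72,  2.08, -0.32,  0.81,  1.18]), 5.4)
(array([2.082e+00, 8.360e-01, 1.000e-03]), np.float64(0.2), array([ 0.456 , -0.1951,  0.1238]), array([-0.26,  0.36,  0.72,  2.08, -0.32,  0.81,  1.18]), 5.4)
```

View pics/w3.png

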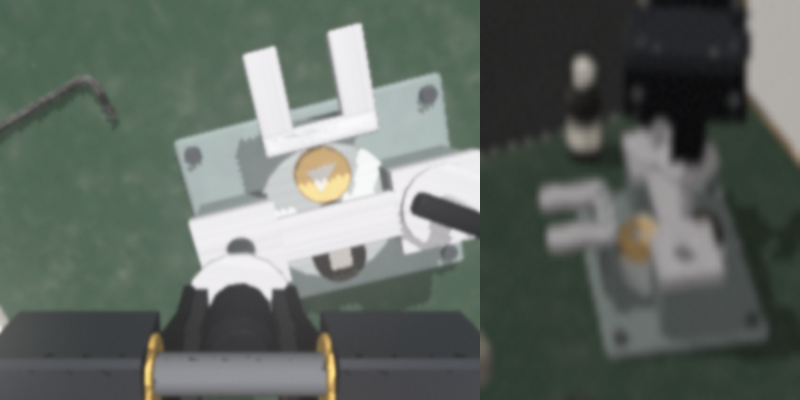

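The pin is held upright with its collar at (240,275), the bore at (240,245) is empty, and the pivot pin is still home. Moving over the notch.

Emit:
arm_command --pt "0.1 0.5 0.2 0 0" --pt "0.1 1.1 0.45 0 0" --pt "0.1 1.7 0.7 0 0" --pt "0.1 2.09 0.84 0 0" --pt "0.1 2.09 0.84 0 0"

```text
time_s: 5.9
position: [0.4426, -0.1038, 0.1236]
tool_rot: [0.497, 0.868, -0.0, -0.001]
wrist_force: [0.1, 0.4, -1.3]
width: 0.267
finger_force: 25.0
```

Emit:
arm_command --pt "0.1 0 0 0 0" --pt "0.1 0 0 0 0"

```text
time_s: 6.1
position: [0.4436, -0.1073, 0.1244]
tool_rot: [0.499, 0.866, -0.0, 0.0]
wrist_force: [0.3, -0.9, -1.2]
width: 0.269
finger_force: 25.0
```

```bash
python3 - <<'E'
from h import *
import cv2
im=vision.grab_frame('wrist')[:,:,::-1];s=vision.grab_frame('scene')[165:250,295:380,::-1]
cv2.imwrite('pics/w4.png',np.hstack([cv2.resize(im[100:300,200:440],(480,400)),cv2.resize(s,(320,400),interpolation=cv2.INTER_CUBIC)]))
print(monitor.sense()["joint_vel"].round(3))
print(move([.443,-.106,.0645],np.radians(30)))
E
```

```text
[-0.003 -0.001 -0.001  0.001 -0.001  0.001 -0.001]
(array([0.036, 0.005, 1.497]), np.float64(0.1), array([ 0.4436, -0.1073,  0.1244]), array([-0.46,  0.29,  0.73,  2.17, -0.27,  0.78,  0.96]), 6.2)
```

View pics/w4.png

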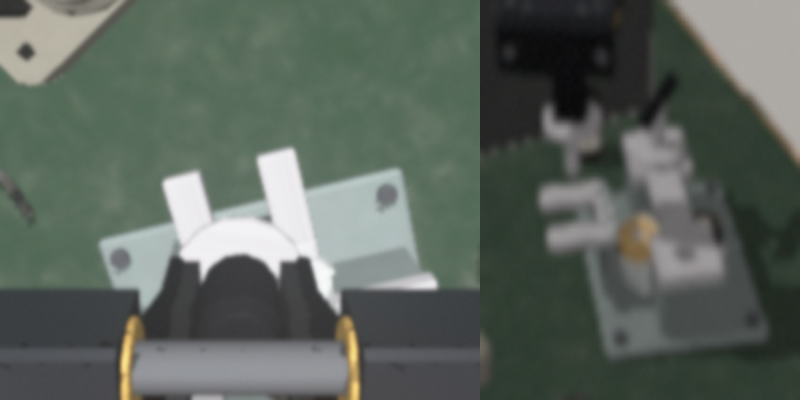

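The pin is over the slot, with the shank at (572,160) above the gap between the prongs. Lowering in stages.

Emit:
arm_command --pt "0.1 0.03 0 0.3 0" --pt "0.1 0.03 0 0.6 0" --pt "0.1 0.03 0 0.8 0" --pt "0.1 0.03 0 0.9 0" --pt "0.1 0.03 0 0.9 0"

```text
time_s: 6.7
position: [0.4423, -0.1053, 0.0876]
tool_rot: [0.499, 0.867, -0.001, -0.001]
wrist_force: [-0.0, 0.1, -1.8]
width: 0.27
finger_force: 25.0
```

Emit:
arm_command --pt "0.1 0 0 0.2 0" --pt "0.1 0 0 0.4 0" --pt "0.1 0 0 0.5 0" --pt "0.1 0 0 0.52 0" --pt "0.1 0 0 0.52 0"

```text
time_s: 7.2
position: [0.4429, -0.1053, 0.0675]
tool_rot: [0.499, 0.867, -0.0, -0.0]
wrist_force: [0.7, 0.5, -1.1]
width: 0.265
finger_force: 25.0
```

```bash
python3 - <<'E'
from h import *
s=monitor.sense();print(s["wrist_force"])
print(move([.443,-.106,.0645],np.radians(30)))
E
```

```text
[ 0.65180661  0.49349199 -1.07255386]
(array([-0.017, -0.006,  0.075]), np.float64(0.2), array([ 0.4429, -0.1053,  0.0675]), array([-0.39,  0.39,  0.65,  2.21, -0.39,  0.65,  1.07]), 7.2)
```

No contact yet, so the shank is inside the slot. Lower to the collar, then release.

Emit:
arm_command --pt "0.1 0 0 0.04 0" --pt "0.1 0 0 0.08 0" --pt "0.1 0 0 0.08 0"

```text
time_s: 7.5
position: [0.4431, -0.1053, 0.0645]
tool_rot: [0.499, 0.867, 0.0, 0.0]
wrist_force: [-0.1, 0.0, -1.4]
width: 0.266
finger_force: 25.0
```

Emit:
arm_command --pt "0.32 0 0 0 0" --pt "0.36 0 0 0 0" --pt "0.42 0 0 0 0" --pt "0.5 0 0 0 0" --pt "0.6 0 0 0 0"

```text
time_s: 8.0
position: [0.443, -0.1052, 0.0645]
tool_rot: [0.499, 0.867, 0.0, 0.0]
wrist_force: [0.2, -0.0, -0.5]
width: 0.512
finger_force: 0.0
```

Emit:
arm_command --pt "0.6 0 0 0 0" --pt "0.6 0 0 -0.3 0" --pt "0.6 0 0 -0.8 0" --pt "0.6 0 0 -1.6 0" --pt "0.6 0 0 -2.5 0"

```text
time_s: 8.5
position: [0.4421, -0.1055, 0.1656]
tool_rot: [0.499, 0.867, -0.001, -0.001]
wrist_force: [0.8, 0.9, 0.6]
width: 0.6
finger_force: 0.0
```

```bash
python3 - <<'E'
from h import *
import cv2
c=vision.calibration('wrist')
im=vision.grab_frame('wrist')[:,:,::-1];s=vision.grab_frame('scene')[165:250,295:380,::-1]
cv2.imwrite('pics/w5.png',np.hstack([cv2.resize(im[100:300,200:440],(480,400)),cv2.resize(s,(320,400),interpolation=cv2.INTER_CUBIC)]))
for X in ([.443,-.106,.093],[.443,-.106,.057]):
    u=px('wrist',X,c);print((u-[200,100])*2)
    u=px('scene',X);print((u-[295,165])*[320/85,400/85]+[480,0])
E
```

```text
[240.99574507 212.40900685]
[565.28018033 147.92116103]
[240.87479181 187.39236805]
[565.82962194 200.03884249]
```

View pics/w5.png

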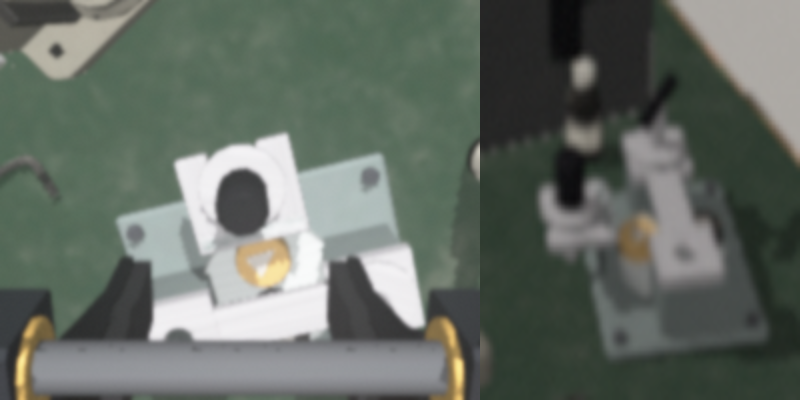

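The pin stands upright in the notch: knob top at (241,212) and collar at (241,187), both as predicted, with the collar on both prongs. The gripper is clear and the T-handled pin is home. Handing in.

Emit:
arm_command --pt "0.6 0 0 -0.3 0" --pt "0.6 0 0 -0.3 0" --pt "0.6 0 0 -0.3 0" --pt "0.6 0 0 -0.3 0"

```text
time_s: 9.0
position: [0.4423, -0.1051, 0.1757]
tool_rot: [0.499, 0.867, -0.001, -0.001]
wrist_force: [-0.3, -0.6, 0.3]
width: 0.599
finger_force: 0.0
```

```bash
python3 -c "
from cell import job
print(job.finish_job())"
```

```text
the job is handed in; nothing more can be done
None
```

The job is handed in at about 9 s of the 40 s allowed, with no verdict returned: the last pictures show the lock pin hanging upright in the notch with its collar on both prongs, the T-handled pivot pin still home and the gripper clear; the arm met no contact with the loose things, though I did not re-measure their positions.

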